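# Cam a shelf board tight to its cheek

## Robot

A 6-joint arm with a two-finger parallel gripper is mounted at the origin on the work surface. World frame = base frame: x ahead of the robot, y to its left, z up, the work surface at z = 0. Lengths are in mm, angles in rad, forces in N, time in s.
With the tool pointing down it reaches from about 350 to 850 mm from the base axis. Payload 8.1 kg.
Tool frame: the origin (TCP) lies midway between the tips of the shut fingers; the grasp point (between the pads) lies 19 mm behind it (arm.pinch_z is the z of the grasp point in the tool frame, in mm); z points along the fingers, y is the line along which they close (so a half turn about z gives the same grasp; the last joint's range is limited). The gripper opens to 85 mm and grips with 20 to 120 N. Pads are 22 mm wide; open, the fingers measure 114 mm over their backs; the gripper's body (76 mm by 85 mm) begins 54 mm behind the grasp point. The pads swing forward as they close: fully open they stand 13 mm farther back than shut.
Start: joints at [-1.293, 0.13, 1.488, -0, 1.523, -0.085], TCP at [212.956, -560.941, 198.192] pointing down, gripper open.
Joint ranges: [-2.96, 2.96], [-0.89, 2.26], [0.02, 2.5], [-1.34, 4.48], [0, 2.73], [-2.66, 2.66]. Speed limits (rad/s): [2.39, 2.39, 2.79, 3.14, 3.14, 3.14].

## Interface

Orientations are given as a unit quaternion [w, x, y, z].
In Python, from rig import arm, optics gives the robot as it stands.
- The arm moves only by the shell command python3 -m creep 'ROWS' [OPENING] [FORCE]. ROWS is JSON, a list of rows, each a list of 2 entries, a list of its own where there are three numbers: the shift along the tool's x, y, z normalised to -1 to 1, where 1 is 0.2 m, then the turn, a rotation vector about the tool's x, y, z normalised to -1 to 1, where 1 is 120 degrees. A call has 1 to 5 rows; each row shifts and turns the commanded pose from where the row before left it, along the tool's axes as they then stand; what a row does not reach is not made up. A row lasts 1/8 s, in which the tool goes at most 62.5 mm and 10.7 degrees, less where a joint would pass 70% of its speed; a pose out of reach is approached as far as the arm can. A call with a number of a shift or a turn outside -1 to 1 is refused whole. A call with a gripper value outside its range is refused whole. OPENING is the opening, from 0 (shut) to 1 (fully open), set as the call begins (- or left out, the last holds). The fingers move at their own pace and stop on an object; FORCE is the grip in N (left out, the last holds). Time passes only in rows, so rows that do not move let the fingers close. It gives the time, the measured TCP pose, the force, the opening and the grip force at its end, in the units of the state.
- arm.read_state(): the state, without advancing time (a new reading comes with each control period).
- optics.get_image(name): name is "side" or "top"; returns the picture (384x512x3 uint8, red, green, blue); there is no depth.
- optics.calibration(name): a dict with "vertical_fov" (degrees; the focal length in pixels is half the picture's height over the tangent of half this angle, whatever the lens; pixels are square), "cx", "cy" (the principal point, pixels), "D" ([k1, k2, p1, p2, k3] as OpenCV has them; the pictures are not rectified), "pose" (4x4, takes a point from camera to world coordinates). Camera axes: x right, y down, z forward; pixel columns grow to the right and rows downward; lengths in mm; the calibration is good to about 2 mm. A picture is of the moment at which its call begins. calibration takes no time and is no camera call.
- arm.sign_off(): hands the job in; it is judged then, once.
The state is a dict: "clock": time; "q": joint angles; "qvel": joint speeds; "effort": joint torques, N m; "eef_pos": TCP position; "tool_rot": TCP orientation; "contact_force": force on the tool from outside, world axes, zero at the start; "moment": the same for the moment, N m; "grip_width": finger opening in mm; "gripper_force": force on a finger pad.
Only numpy, scipy, OpenCV 4.12 (cv2) and the standard library are available. Lean on these libraries where they do the work, as an engineer would, in place of code of your own. Each camera call takes 0.05 s, during which the arm holds its last target. There are 200 camera calls.

## Task

Slide the plywood shelf board gently forward until its headed stud is inside the mouth of the cam, then turn the cam's orange wing grip clockwise until the curved slot has drawn the board snugly and firmly against the rubber strip. Feel for the right tightness: a loose joint is no good, and ramming the stud or overtightening (more than 25 N on the stud) cracks the cam. Let go and leave the joint tight, and do not disturb the other things lying about.

Things in the scene. Friction and masses are not known exactly. Their poses are not given: they have to be found in the camera images.
- base: fixed plywood base of a knock-down shelf, 240 (x) by 310 (y) by 12 mm, origin at the centre of its underside on the table. Its +y axis is the direction in which the board is slid and drawn. A wooden cheek across it (y 61 to 136 mm, top 32 mm up) carries the cam and, on its -y face, a black rubber strip. Two low guides (top 26 mm up) run beside the board
- board: plywood shelf board, 140 (x) by 90 (y) mm, lower face 12.5 mm and upper face 32 mm above the table; origin in the middle of the board but at table height, axes as the base. It only slides along base +y, held by about 2 N of friction (8 N s/m more when moving), and stays where left. A steel tongue on its front carries the headed stud
- board_rear (a point): middle of the board's rear edge (its y -45 mm), 22 mm above the table: the place to push from, clear behind and above
- stud (a point): top of the steel headed stud (shaft 6 mm, head 12 mm) on the board's middle line, 60 mm ahead of the board's origin, 48.5 mm above the table
- cam: grey metal cam disc, 68 mm across, 37 to 43 mm above the table, turning about the vertical through its origin (base x 0, y 90 mm, table height). Open when its axes are parallel to the base's; it starts within 0.2 rad of that, and the stud can then go straight in. Tightens CLOCKWISE from above, hard end stop 2.0 rad from open. Stays where left; turning it free takes up to 0.1 N m
- cam_grip (a point): on the cam's axis, 71 mm above the table, at half height of the orange wing grip: 12 mm (cam x) by 46 mm (cam y), 56 to 86 mm above the table; take it across its 12 mm. A white dot marks its mouth end. The grip is sprung on the disc, 4 N m per rad: under load it leads the disc (about 0.09 rad when the tightness is right) and springs back when let go
- cam_mouth (a point): on the disc's rim in the middle of its mouth, 34 mm from the axis, where the curved 8 mm slot begins. Pushed straight in, the stud's shaft stops against the hub with its axis 25 mm from the cam's axis; under 30 mm the slot will catch it. From about 0.4 rad clockwise of open the slot draws it in, 7 mm per rad
- cheek (a point): top of the cheek's -y edge, above the black rubber strip (about 30 N per mm). The strip's place differs each time, unmeasured: the board's front meets it at 0.75 to 1.55 rad of cam turn. Turning takes about 0.14 N m while the slot draws the board up to it, then rises: right is about 14 N on the stud (0.36 N m); under 8 N (0.26) is loose, over 25 N (0.55) cracks the cam
- torch: white torch standing on its head, 130 mm tall, 42 mm wide; a bystander, not to be disturbed
- tub: clear plastic parts tub with a blue twist cap, 76 mm wide, 71 mm tall; a bystander, not to be disturbed
- screwdriver: yellow-handled screwdriver lying on the table; a bystander, not to be disturbed
- pliers: green-handled pliers, about 155 mm long, lying on the table; a bystander, not to be disturbed
- key: chrome key, 58 mm long, 4 mm thick, lying on the far (+x) margin of the plywood base, origin in its bow; a bystander, not to be disturbed
- oil_can: blue bottle, 54 mm wide, 120 mm tall; a bystander, not to be disturbed

How it is judged (in metres and radians):
On the way, in this order (a step that is already met when the one before it is completed fails the run):
1. the stud is inside the cam's mouth (horizontal distance between stud and cam below 0.03 m), for 0.2 s.
2. the cam has drawn the board tight (horizontal distance between stud and cam below 0.0237 m and contact force between cam and board above 8 N), for 0.2 s.
At the end, for the whole second after the job is handed in: The stud is drawn to within 23.7 mm of the cam's axis and the cam still pulls on it with 8 to 25 N after the grip has been let go; board and cam are at rest (all of step 2 and contact force between cam and board below 25 N and linear speed of board below 0.005 m/s and angular speed of cam below 0.05 rad/s); the robot touches nothing.
It fails at once if the cam and the stud press on each other with more than 25 N (contact force between cam and board above 25 N).
It fails at once if a bystander is moved more than 30 mm (distance of any of torch, tub, screwdriver, pliers, key, oil_can from where it was at the start of the episode above 0.03 m).
It also fails if it takes over 67 s, if anything falls off the work surface, if the arm or the gripper's body presses on something with over 40 N, if the wrist force passes 120 N, or if a joint passes its speed limit or range.

## Working session

There is one attempt and no reset: what is moved stays moved. The work goes in short steps, Python scripts to look and compute and a shell command to move; the robot and the scene stay as the last step left them, time stands still between calls to the robot, and variables do not carry over. Pictures are saved under pics/ and viewed, at most 10 in all, crops included, and the job is handed in when it is done.

```bash
mkdir -p pics; ls
python3 - <<'E'
from rig import arm, optics
import cv2
for n in("top","side"):
    im=optics.get_image(n); cv2.imwrite(f"pics/{n}0.png",im[...,::-1]); c=optics.calibration(n); print(n,c)
print(arm.read_state(), arm.pinch_z)
E
```

```text
pics
top {'vertical_fov': 55.36217863352826, 'cx': 260.8641209871063, 'cy': 188.1127206580916, 'D': array([-0.09475278,  0.        ,  0.        ,  0.        ,  0.        ]), 'pose': array([[ 3.30556081e-03, -9.88813323e-01,  1.49121717e-01,
         4.25936019e+02],
       [-9.99980247e-01, -2.47135355e-03,  5.77909252e-03,
        -3.03320226e+00],
       [-5.34591119e-03, -1.49137874e-01, -9.88801960e-01,
         1.11140215e+03],
       [ 0.00000000e+00,  0.00000000e+00,  0.00000000e+00,
         1.00000000e+00]])}
side {'vertical_fov': 48.410345731356834, 'cx': 252.01921051600738, 'cy': 198.34822008077208, 'D': array([-0.15955611,  0.        ,  0.        ,  0.        ,  0.        ]), 'pose': array([[-9.49923138e-01, -1.87938385e-01,  2.49650148e-01,
         1.83689905e+02],
       [-3.12355245e-01,  5.93982655e-01, -7.41362804e-01,
         1.15293647e+03],
       [-8.95732939e-03, -7.82217214e-01, -6.22941407e-01,
         1.06694971e+03],
       [ 0.00000000e+00,  0.00000000e+00,  0.00000000e+00,
         1.00000000e+00]])}
{'clock': 0.1, 'q': array([-1.29338070e+00,  1.31091172e-01,  1.48914355e+00, -2.40673561e-05,
        1.52297475e+00, -8.54041145e-02]), 'qvel': array([ 1.62779351e-03, -1.38170007e-03, -1.24276429e-03,  8.72307239e-05,
        1.15303854e-03, -2.02542587e-03]), 'effort': array([ 1.42979279e-03, -5.70954537e+01, -5.01940084e+01, -2.57657875e-04,
        8.24269286e-03,  4.55265479e-05]), 'eef_pos': array([ 212.81190578, -560.42777056,  197.26078484]), 'tool_rot': array([-8.03536190e-04,  9.83589880e-01,  1.80417002e-01, -8.94570478e-05]), 'contact_force': array([-0.43025079, -0.36347359, -0.69478804]), 'moment': array([0.02176272, 0.05243762, 0.00844111]), 'gripper_force': 0.0, 'grip_width': 85.3092946671788} -18.700000000000003
```

View pics/top0.png

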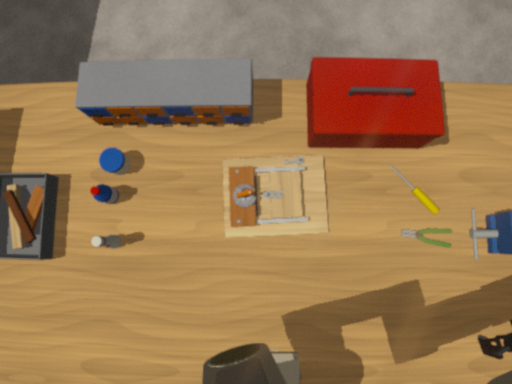

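View pics/side0.png

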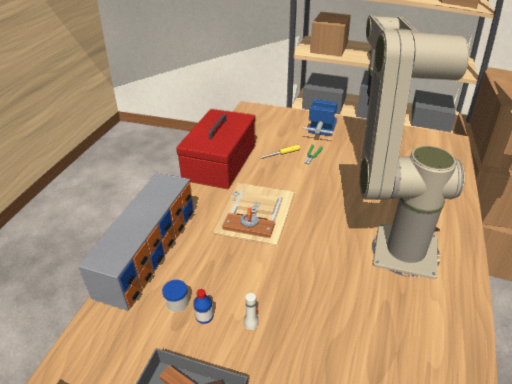

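The top view shows the base at about (275,195), with the cheek and cam at (245,195), so base +y points left in the picture (world +y). The key is at (293,161) and the gripper is at far lower right. Next I'll crop in for corners and colours.

```bash
cat > h.py <<'E'
import numpy as np, cv2
from rig import arm, optics
def K(n):
    c=optics.calibration(n); f=192/np.tan(np.radians(c["vertical_fov"]/2))
    return np.array([[f,0,c["cx"]],[0,f,c["cy"]],[0,0,1.]]),c["D"],c["pose"]
def ray(n,px,z):
    k,D,P=K(n); u=cv2.undistortPoints(np.array(px,float).reshape(-1,1,2),k,D)[:,0]
    d=np.c_[u,np.ones(len(u))]@P[:3,:3].T; o=P[:3,3]
    return (o+d*((z-o[2])/d[:,2])[:,None])[:,:2]
def proj(n,X):
    k,D,P=K(n); R=P[:3,:3].T; return cv2.projectPoints(np.array(X,float).reshape(-1,1,3),cv2.Rodrigues(R)[0],-R@P[:3,3],k,D)[0][:,0]
def crop(n,x0,y0,x1,y1,s,out):
    im=optics.get_image(n)[...,::-1]; cv2.imwrite(out,cv2.resize(im[y0:y1,x0:x1],None,fx=s,fy=s,interpolation=cv2.INTER_CUBIC))
E
python3 - <<'E'
from h import *
crop("top",215,145,335,245,6,"pics/c1.png")
for n,w in (("top",(215,145,335,245)),("side",(205,175,305,250))):
    im=optics.get_image(n); hsv=cv2.cvtColor(im,cv2.COLOR_RGB2HSV)
    x0,y0,x1,y1=w
    h=hsv[y0:y1,x0:x1].astype(int)
    m=((h[...,0]<20)&(h[...,1]>170)&(h[...,2]>150)).astype(np.uint8)
    N,L,S,C=cv2.connectedComponentsWithStats(m)
    for i in range(1,N):
        if S[i,4]>5: print(n,"orange",S[i],C[i]+[x0,y0], ray(n,[C[i]+[x0,y0]],80))
    m=((h[...,0]<20)&(h[...,1]>120)&(h[...,2]<200)&(h[...,2]>60)).astype(np.uint8)
    N,L,S,C=cv2.connectedComponentsWithStats(m)
    i=1+np.argmax(S[1:,4]); p=np.argwhere(L==i)[:,::-1]+[x0,y0]
    b=cv2.boxPoints(cv2.minAreaRect(p.astype(np.float32))); print(n,"cheek",S[i],b.round(1).tolist(),ray(n,b,32).round(1).tolist())
E
```

```text
top orange [ 15  22  23  27 330] [240.76060606 176.63333333] [[614.60377582  60.71109522]]
top orange [22 45 13  7 46] [242.80434783 193.5       ] [[565.85317384  54.32632761]]
top orange [ 16  53  24  28 364] [241.92307692 214.67857143] [[505.53290683  56.19610149]]
top cheek [   0    0  120  100 3893] [[215.0, 145.0], [334.0, 145.0], [334.0, 244.0], [215.0, 244.0]] [[721.2, 143.5], [722.2, -219.3], [423.7, -211.5], [422.9, 137.0]]
side orange [ 0  0  4  6 17] [206.11764706 176.94117647] [[795.84375835 -96.33708844]]
side orange [ 1  0  8 10 20] [209.25 180.05] [[775.75541237 -80.64393855]]
side orange [10  0  5  6 10] [216.4 176.8] [[ 757.02987569 -109.46004202]]
side orange [43 33  3 12 28] [248.71428571 213.28571429] [[563.79867477  62.87439548]]
side cheek [ 18  39  52  24 646] [[222.10000610351562, 228.89999389648438], [225.3000030517578, 211.3000030517578], [274.70001220703125, 220.3000030517578], [271.5, 237.89999389648438]] [[645.6, 120.4], [669.6, 25.8], [479.3, 18.6], [464.6, 111.2]]
```

View pics/c1.png

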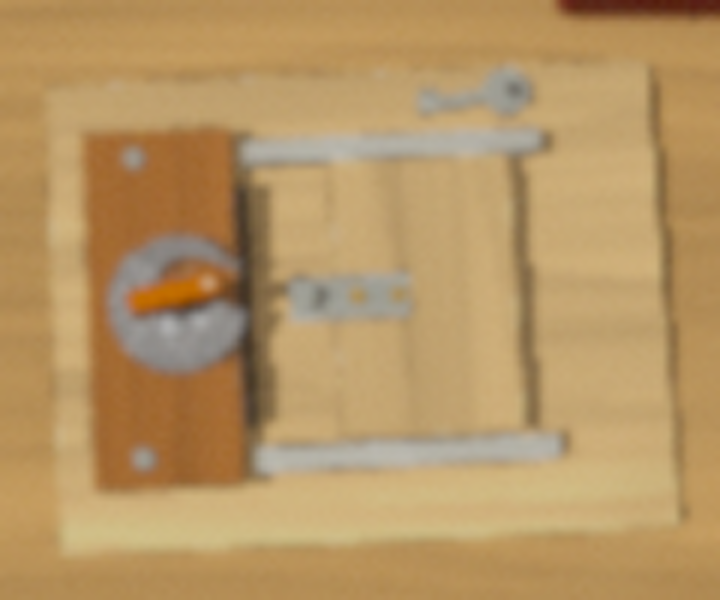

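The crop shows the base corners at roughly (47,92), (648,65), (680,523) and (62,552) in crop pixels. The cam disc is centred near (180,305), the grip runs from (133,303) to the white dot at (207,283), and the stud is near (320,297). The board's rear edge is around x=525. I'll convert these to world points.

Run:
```python
from h import *
def w(p,z): return ray("top",np.array(p)/6.+[215-.4,145-.4],z)
b=w([(47,92),(648,65),(680,523),(62,552)],12); print("base",b.round(1).tolist(),np.linalg.norm(b-np.roll(b,-1,0),axis=1),b.mean(0))
c=w([(85,132),(238,128),(250,480),(97,490)],32); print("cheek",c.round(1).tolist(),np.linalg.norm(c-np.roll(c,-1,0),axis=1))
yd=(b[0]-b[1])+(b[3]-b[2]); yd/=np.linalg.norm(yd); xd=np.array([yd[1],-yd[0]])
xe=(b[0]-b[3])+(b[1]-b[2]); print("yaw y",np.arctan2(-yd[0],yd[1]),"yaw x",np.arctan2(xe[1],xe[0]))
ce=(c[0]-c[3])+(c[1]-c[2]); print("cheek yaw",np.arctan2(ce[1],ce[0]))
print("cam from base",b.mean(0)+90*yd,"from cheek",c.mean(0)-8.5*yd,"disc",w([(180,305)],43))
print("grip ends z86",w([(207,283),(133,303)],86)); print("stud",w([(320,297)],48.5),"rear",w([(518,155),(532,428)],32))
```

```text
base [[679.2, 122.1], [694.2, -186.9], [460.0, -197.9], [445.0, 110.3]] [309.30111255 234.4753698  308.51868245 234.54566013] [569.61984365 -38.11412677]
cheek [[654.1, 100.2], [656.2, 23.4], [480.2, 16.4], [475.0, 91.5]] [ 76.89581248 176.20605295  75.20447286 179.3044064 ]
yaw y 0.04870051779364831 yaw x 0.04871357089804908
cheek yaw 0.04416473457223027
cam from base [565.23852941  51.779166  ] from cheek [566.75942419  49.38621341] disc [[565.14201628  51.03224493]]
grip ends z86 [[570.03698358  36.21703378]
 [560.4272445   71.03013485]]
stud [[568.54571887 -17.59015016]] rear [[ 642.78175834 -117.02862296]
 [ 505.97123153 -122.18492495]]
```

The measurements agree with each other: cam at about (565,51), base yaw +0.048, grip yaw about +0.27, stud 69 mm from the cam axis. I'll move to above and behind the board with the fingers shut.

```bash
R='[[0.24,-0.12,0],[0,0,0]]'
python3 -m creep '[[[0.24,-0.12,0],[0,0,0]],[[0.24,-0.12,0],[0,0,0]],[[0.24,-0.12,0],[0,0,0]],[[0.24,-0.12,0],[0,0,0]],[[0.24,-0.12,0],[0,0,0]]]' 0 40
python3 -m creep '[[[0.24,-0.12,0],[0,0,0]],[[0.24,-0.12,0],[0,0,0]],[[0.24,-0.12,0],[0,0,0]],[[0.24,-0.12,0],[0,0,0]],[[0.24,-0.12,0],[0,0,0]]]'
python3 -m creep '[[[0,0,0],[0,0,-0.086]],[[0,0,0],[0,0,-0.086]],[[0,0,0],[0,0,-0.086]],[[0,0,0],[0,0,-0.086]],[[0,0,0],[0,0,-0.086]]]'
python3 -m creep '[[[0,0,0],[0,0,-0.086]],[[0,0,0],[0,0,-0.086]],[[0,0,0],[0,0,0]]]'
```

```text
clock: 0.88
eef_pos: [395.7, -362.2, 198.2]
tool_rot: [0.0, 0.984, 0.18, 0.0]
contact_force: [0.7, -0.3, 0.2]
grip_width: 0.1
gripper_force: 0.0
clock: 1.5
eef_pos: [577.5, -164.8, 198.2]
tool_rot: [0.0, 0.984, 0.18, 0.0]
contact_force: [0.9, -1.0, 0.0]
grip_width: -0.1
gripper_force: 0.0
clock: 2.12
eef_pos: [576.4, -166.1, 198.0]
tool_rot: [-0.0, 0.805, 0.593, -0.0]
contact_force: [-0.6, -0.5, -0.5]
grip_width: 0.4
gripper_force: 0.0
clock: 2.5
eef_pos: [576.4, -166.2, 198.0]
tool_rot: [-0.0, 0.689, 0.725, -0.0]
contact_force: [0.4, 0.3, 0.2]
grip_width: -0.5
gripper_force: 0.0
```

```bash
python3 -m creep '[[[0,0,0.28],[0,0,0]],[[0,0,0.28],[0,0,0]],[[0,0,0.2],[0,0,0]],[[0,0,0.12],[0,0,0]],[[0.05,0,0],[0,0,0]]]'
python3 -m creep '[[[0.025,0,0],[0,0,0]],[[0.025,0,0],[0,0,0]],[[0,0,0],[0,0,0]]]'
python3 - <<'E'
from h import *
crop("top",215,145,335,245,6,"pics/c2.png"); print(arm.read_state()["contact_force"],arm.read_state()["eef_pos"])
E
```

```text
clock: 3.12
eef_pos: [573.7, -155.6, 19.6]
tool_rot: [-0.002, 0.69, 0.724, -0.001]
contact_force: [-1.0, 0.2, 0.8]
grip_width: -0.3
gripper_force: 0.0
clock: 3.5
eef_pos: [576.5, -146.0, 23.6]
tool_rot: [0.001, 0.688, 0.726, 0.0]
contact_force: [0.1, -0.6, 0.3]
grip_width: -0.2
gripper_force: 0.0
[ 0.35574984 -0.15533512 -0.04855413] [ 576.25521485 -146.23926561   23.35691782]
```

View pics/c2.png

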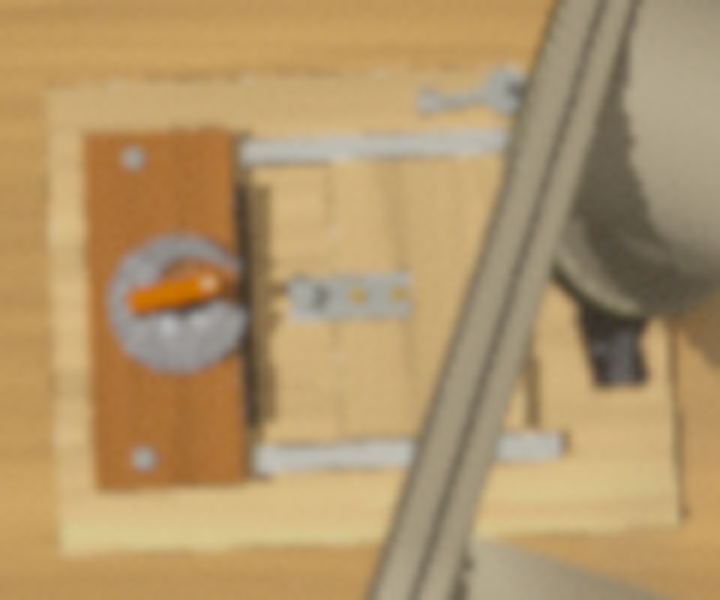

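The board is still in place, the stud is at crop (320,297), and the fingers are behind the rear edge. I'll push gently.

```bash
python3 -m creep '[[[0.02,0,0],[0,0,0]],[[0.02,0,0],[0,0,0]],[[0.02,0,0],[0,0,0]]]'
python3 -m creep '[[[0.02,0,0],[0,0,0]],[[0.02,0,0],[0,0,0]]]'
python3 -m creep '[[[0.02,0,0],[0,0,0]],[[0.02,0,0],[0,0,0]]]'
python3 -m creep '[[[0.02,0,0],[0,0,0]],[[0.02,0,0],[0,0,0]]]'
python3 - <<'E'
from h import *
crop("top",215,145,335,245,6,"pics/c3.png"); print(arm.read_state()["contact_force"],arm.read_state()["eef_pos"])
E
```

```text
clock: 3.92
eef_pos: [574.8, -134.0, 22.2]
tool_rot: [-0.0, 0.688, 0.725, -0.0]
contact_force: [-0.9, 0.1, 0.4]
grip_width: -0.1
gripper_force: 0.0
clock: 4.18
eef_pos: [574.4, -126.0, 22.2]
tool_rot: [-0.0, 0.688, 0.726, -0.0]
contact_force: [0.1, 0.0, -0.5]
grip_width: -0.2
gripper_force: 0.0
clock: 4.42
eef_pos: [574.0, -118.0, 22.2]
tool_rot: [-0.0, 0.688, 0.726, 0.0]
contact_force: [0.7, 0.4, -0.6]
grip_width: -0.1
gripper_force: 0.0
clock: 4.68
eef_pos: [573.5, -110.0, 22.2]
tool_rot: [-0.0, 0.688, 0.726, -0.0]
contact_force: [-0.7, 0.1, -1.1]
grip_width: 0.1
gripper_force: 0.0
[0.20855707 0.80631081 0.15066448] [ 573.53886829 -109.57694294   22.18379849]
```

View pics/c3.png

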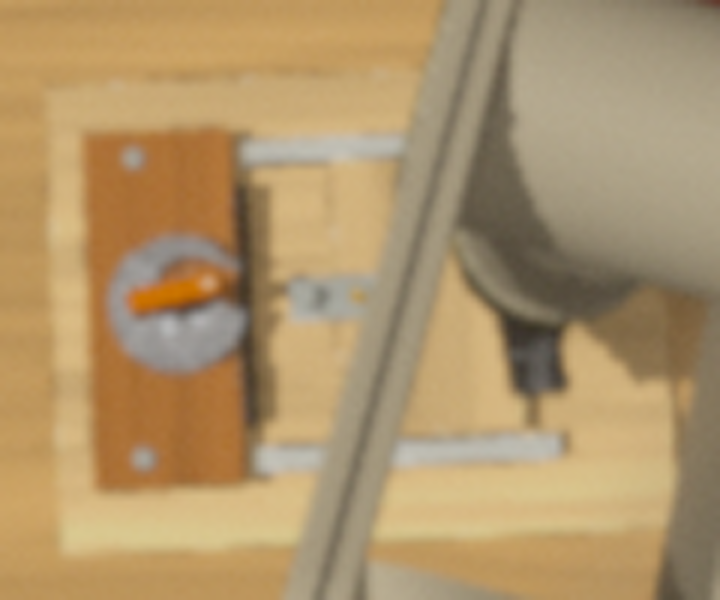

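The stud is still at crop (320,297), so the board has not moved. I'll check where the tip and the board's rear edge project.

Run:
```python
from h import *
def c(X): return ((proj("top",X)-[214.6,144.6])*6).round(0).tolist()
T=np.array([573.5,-109.6,22.2]);
print("tcp,+11,-11",c([T,T+[0,11,0],T-[0,11,0],T+[0,0,50]]))
print("rear",c([[574,-121,32],[574,-121,12]]))
crop("side",200,165,310,255,7,"pics/s3.png")
```

```text
tcp,+11,-11 [[503.0, 295.0], [481.0, 295.0], [525.0, 295.0], [513.0, 281.0]]
rear [[528.0, 291.0], [524.0, 296.0]]
```

View pics/s3.png

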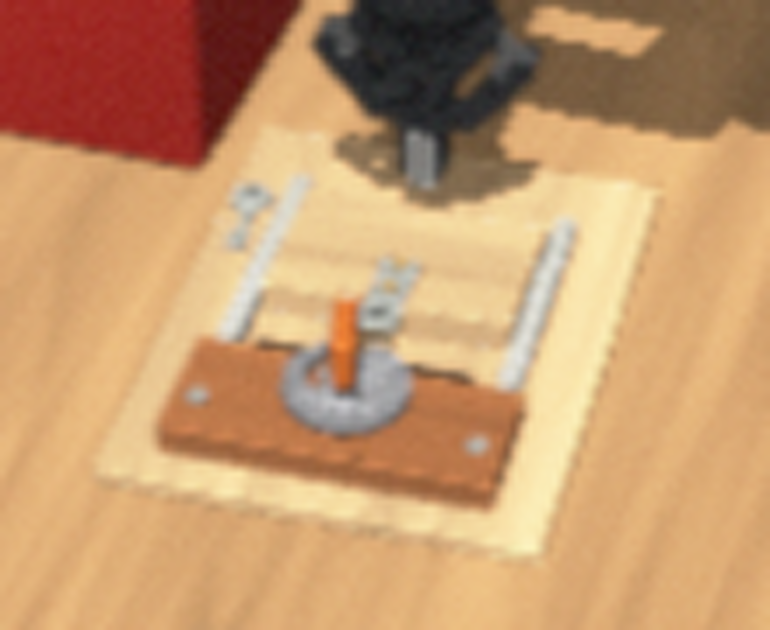

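The side crop shows the finger tips at (425,182), right behind the board's rear edge, with the stud at about (380,312). I'll cast these rays to cross-check.

Run:
```python
from h import *
def w(p,z): return ray("side",np.array(p)/7.+[199.6,164.6],z).round(1).tolist()
print("tip",w([(423,185)],22)); print("stud",w([(380,312)],48.5)); print("rear top?",w([(290,195),(430,210),(545,225)],32))
print("gripdot/top",w([(347,303)],86),"disc",w([(346,388)],40))
def c(X): return ((proj("side",X)-[199.6,164.6])*7).round(0).tolist()
T=np.array([573.5,-109.6,22.2]); print(c([T,[574,-121,32],[568.5,-17.6,48.5],[565.2,51,43]]))
s=arm.read_state(); print(s["contact_force"],s["moment"],s["eef_pos"])
```

```text
tip [[586.5, -145.1]]
stud [[565.1, 0.0]]
rear top? [[651.7, -101.2], [572.1, -111.9], [506.8, -118.3]]
gripdot/top [[569.4, 40.8]] disc [[566.1, 54.1]]
[[426.0, 226.0], [432.0, 200.0], [384.0, 291.0], [350.0, 380.0]]
[-0.64831598  0.02742219 -0.39691749] [ 0.01176361  0.02074057 -0.02510982] [ 573.55698197 -109.8334935    22.18289685]
```

Run:
```python
from h import *
a=cv2.imread("pics/side0.png").astype(int); b=optics.get_image("side")[...,::-1].astype(int)
for r in range(182,204): print(r,[tuple(b[r,c]) for c in (257,259,261,263)],"was",tuple(a[r,260]))
d=np.abs(a-b).sum(2)[175:215,235:285]; print("\n".join(''.join('#' if v>90 else '+' if v>40 else '.' for v in q) for q in d))
```

```text
182 [(np.int64(48), np.int64(49), np.int64(51)), (np.int64(45), np.int64(43), np.int64(39)), (np.int64(43), np.int64(42), np.int64(41)), (np.int64(42), np.int64(40), np.int64(39))] was (np.int64(110), np.int64(162), np.int64(213))
183 [(np.int64(54), np.int64(61), np.int64(69)), (np.int64(72), np.int64(74), np.int64(75)), (np.int64(59), np.int64(56), np.int64(55)), (np.int64(43), np.int64(45), np.int64(43))] was (np.int64(111), np.int64(165), np.int64(213))
184 [(np.int64(62), np.int64(66), np.int64(74)), (np.int64(120), np.int64(124), np.int64(123)), (np.int64(89), np.int64(92), np.int64(90)), (np.int64(38), np.int64(38), np.int64(41))] was (np.int64(107), np.int64(159), np.int64(209))
185 [(np.int64(64), np.int64(71), np.int64(78)), (np.int64(124), np.int64(126), np.int64(127)), (np.int64(120), np.int64(124), np.int64(124)), (np.int64(35), np.int64(33), np.int64(38))] was (np.int64(111), np.int64(163), np.int64(212))
186 [(np.int64(67), np.int64(75), np.int64(83)), (np.int64(122), np.int64(125), np.int64(126)), (np.int64(123), np.int64(127), np.int64(125)), (np.int64(45), np.int64(
[... 5510 characters left out ...]
.....................................
..................................................
..................................................
..................................................
..................................................
..................................................
..................................................
..................................................
..................................................
..................................................
..................................................
..................................................
..................................................
..................................................
```

Run:
```python
from h import *
def c(X): return ((proj("side",X)-[199.6,164.6])*7).round(0).tolist()
print("base fl,rl,rr,fr",c([[679,122,12],[694,-187,12],[460,-198,12],[445,110,12]]))
print("guides rear ends top z26?",c([[570+90,-125,26],[500,-130,26]]))
def w(n,p,z,s,o): return ray(n,np.array(p)/s+np.array(o)-.4,z).round(1).tolist()
t=lambda p,z:w("top",p,z,6.,(215,145)); s=lambda p,z:w("side",p,z,7.,(200,165))
print("guide ends top",t([(545,140),(560,443)],26),"side",s([(303,182),(565,222)],26))
print("screws top",t([(358,296),(400,296)],34),"side",s([(395,278),(415,268)],34))
print("tongue holes dark top",t([(320,297)],34),"side",s([(380,312)],34))
```

```text
base fl,rl,rr,fr [[99.0, 467.0], [272.0, 124.0], [659.0, 186.0], [540.0, 549.0]]
guides rear ends top z26? [[290.0, 176.0], [562.0, 223.0]]
guide ends top [[651.7, -131.4], [499.0, -136.6]] side [[651.3, -122.2], [498.7, -131.7]]
screws top [[571.0, -36.6], [571.1, -57.4]] side [[571.7, -46.3], [563.9, -57.8]]
tongue holes dark top [[570.5, -17.8]] side [[570.5, -16.4]]
```

The tip silhouette ends at row 191.5, where row 197 is predicted for TCP z=22. So the real tips sit higher than reported, above the board. I'll back off and probe the base's surface (z=12) lightly.

```bash
python3 -m creep '[[[-0.1,0,0],[0,0,0]],[[-0.1,0,0],[0,0,0]],[[-0.02,0,0],[0,0,0]],[[0,0,0],[0,0,0]]]'
python3 -m creep '[[[0,0,0.015],[0,0,0]],[[0,0,0.015],[0,0,0]],[[0,0,0],[0,0,0]]]'
python3 - <<'E'
from h import *
a=cv2.imread("pics/side0.png").astype(int); b=optics.get_image("side")[...,::-1].astype(int)
d=np.abs(a-b).sum(2)[165:200,235:285]; print("\n".join(''.join('#' if v>90 else '+' if v>40 else '.' for v in q) for q in d))
s=arm.read_state(); print(s["eef_pos"],s["contact_force"]); print(proj("side",[s["eef_pos"]]))
for r in range(176,198): print(r,[int(v) for v in b[r,254:268].mean(1)])
E
```

```text
clock: 5.32
eef_pos: [575.8, -155.0, 22.1]
tool_rot: [-0.0, 0.689, 0.725, 0.0]
contact_force: [-0.2, 0.6, 0.0]
grip_width: -0.3
gripper_force: 0.0
clock: 5.7
eef_pos: [575.5, -153.7, 15.6]
tool_rot: [-0.0, 0.688, 0.726, -0.0]
contact_force: [0.8, 0.3, 0.5]
grip_width: -0.1
gripper_force: 0.0
............+###############################......
............####################################..
............+#####################################
.............+####################################
..............####################################
...............###################################
...............+##################################
................+#################################
.................+################################
..................+###############################
...................+##############################
....................####################+....+####
.....................###################.........+
.....................###################..........
................+######################+..........
...............+#######################+..
[... 1943 characters left out ...]
 110, 107, 108, 129, 169]
189 [208, 207, 206, 205, 207, 208, 204, 178, 123, 107, 109, 130, 171, 194]
190 [207, 206, 206, 206, 206, 208, 209, 184, 142, 131, 139, 169, 196, 196]
191 [207, 203, 205, 207, 207, 210, 210, 203, 193, 189, 194, 199, 200, 197]
192 [206, 204, 205, 204, 208, 209, 208, 201, 196, 199, 201, 199, 199, 195]
193 [205, 205, 204, 207, 208, 206, 203, 200, 199, 199, 198, 199, 197, 193]
194 [201, 202, 202, 204, 205, 205, 201, 202, 200, 201, 200, 199, 197, 193]
195 [203, 203, 204, 202, 204, 204, 204, 205, 203, 204, 202, 204, 202, 199]
196 [203, 205, 206, 207, 204, 207, 208, 208, 208, 208, 208, 206, 206, 205]
197 [199, 198, 202, 204, 203, 204, 205, 206, 206, 207, 207, 208, 209, 207]
```

```bash
python3 -m creep '[[[0,0,0.015],[0,0,0]],[[0,0,0],[0,0,0]]]'
python3 -m creep '[[[0,0,0.015],[0,0,0]],[[0,0,0],[0,0,0]]]'
python3 -m creep '[[[0,0,0.01],[0,0,0]],[[0,0,0],[0,0,0]]]'
```

```text
clock: 6.0
eef_pos: [575.7, -154.1, 12.9]
tool_rot: [-0.0, 0.688, 0.726, -0.0]
contact_force: [0.2, -0.2, -0.0]
grip_width: -0.3
gripper_force: 0.0
clock: 6.25
eef_pos: [575.6, -154.2, 9.8]
tool_rot: [-0.0, 0.688, 0.726, -0.0]
contact_force: [0.2, -0.3, -0.0]
grip_width: -0.2
gripper_force: 0.0
clock: 6.5
eef_pos: [575.8, -154.2, 8.0]
tool_rot: [-0.0, 0.688, 0.726, -0.0]
contact_force: [-0.4, -0.2, -0.1]
grip_width: -0.2
gripper_force: 0.0
```

There's no contact at reported z=8, which is below the base top, so the tips really are higher. I'll keep probing in small steps.

```bash
for i in 1; do python3 -m creep '[[[0,0,0.015],[0,0,0]],[[0,0,0],[0,0,0]]]'
python3 -m creep '[[[0,0,0.01],[0,0,0]],[[0,0,0],[0,0,0]]]'
python3 -m creep '[[[0,0,0.01],[0,0,0]],[[0,0,0],[0,0,0]]]'; done | grep -E "eef|force"
python3 - <<'E'
from h import *
b=optics.get_image("side")[...,::-1].astype(int)
for r in range(180,196): print(r,[int(v) for v in b[r,254:268].mean(1)])
E
```

```text
eef_pos: [575.6, -154.1, 4.8]
contact_force: [0.4, 0.1, -0.6]
gripper_force: 0.0
eef_pos: [575.8, -154.2, 3.0]
contact_force: [0.2, 0.7, -0.1]
gripper_force: 0.0
eef_pos: [575.7, -154.2, 1.0]
contact_force: [-0.8, -0.1, 1.1]
gripper_force: 0.0
180 [122, 119, 88, 79, 74, 60, 48, 48, 42, 43, 42, 46, 42, 45]
181 [90, 94, 87, 84, 76, 68, 51, 73, 74, 65, 64, 42, 44, 53]
182 [87, 85, 84, 81, 82, 74, 65, 112, 123, 111, 99, 50, 38, 67]
183 [87, 88, 85, 82, 81, 75, 75, 120, 126, 123, 116, 59, 47, 69]
184 [94, 88, 94, 95, 86, 76, 76, 121, 126, 123, 117, 63, 48, 68]
185 [133, 113, 117, 123, 101, 80, 75, 119, 127, 125, 118, 67, 56, 78]
186 [197, 176, 148, 140, 135, 113, 95, 121, 126, 126, 118, 69, 62, 83]
187 [206, 205, 202, 202, 198, 180, 136, 132, 129, 122, 119, 71, 76, 94]
188 [207, 207, 206, 204, 204, 202, 174, 146, 128, 117, 117, 89, 95, 119]
189 [207, 206, 205, 204, 205, 205, 177, 124, 99, 98, 109, 105, 124, 169]
190 [206, 206, 206, 206, 206, 206, 186, 135, 111, 105, 106, 115, 161, 193]
191 [205, 206, 205, 206, 208, 210, 207, 180, 139, 135, 137, 141, 171, 192]
192 [206, 205, 205, 206, 209, 209, 207, 198, 191, 193, 194, 195, 196, 195]
193 [203, 205, 205, 204, 207, 206, 203, 198, 199, 197, 200, 200, 196, 193]
194 [202, 203, 204, 203, 205, 205, 202, 198, 200, 201, 200, 201, 199, 192]
195 [205, 203, 204, 204, 202, 204, 206, 201, 204, 203, 201, 205, 201, 199]
```

```bash
(python3 -m creep '[[[0,0,0.015],[0,0,0]],[[0,0,0],[0,0,0]]]'
python3 -m creep '[[[0,0,0.01],[0,0,0]],[[0,0,0],[0,0,0]]]'
python3 -m creep '[[[0,0,0.01],[0,0,0]],[[0,0,0],[0,0,0]]]') | grep -E "eef|contact"
```

```text
eef_pos: [575.6, -154.1, -2.2]
contact_force: [0.2, -0.5, 0.6]
eef_pos: [575.7, -154.2, -4.0]
contact_force: [-0.3, 0.0, 0.5]
eef_pos: [575.8, -154.2, -6.0]
contact_force: [-0.1, 0.3, 0.2]
```

```bash
(python3 -m creep '[[[0,0,0.007],[0,0,0]],[[0,0,0],[0,0,0]]]'
python3 -m creep '[[[0,0,0.007],[0,0,0]],[[0,0,0],[0,0,0]]]') | grep -E "eef|contact"
python3 - <<'E'
from h import *
b=optics.get_image("side")[...,::-1].astype(int)
for r in range(184,196): print(r,[int(v) for v in b[r,254:268].mean(1)])
E
```

```text
eef_pos: [575.8, -154.2, -7.4]
contact_force: [0.2, -0.6, 0.1]
eef_pos: [575.8, -154.2, -8.8]
contact_force: [-0.0, 0.2, -0.3]
184 [86, 82, 84, 82, 83, 72, 67, 114, 122, 93, 78, 42, 36, 65]
185 [96, 89, 85, 92, 91, 78, 76, 119, 127, 121, 114, 56, 45, 69]
186 [143, 126, 109, 109, 105, 90, 79, 119, 125, 121, 118, 62, 45, 69]
187 [200, 180, 146, 139, 139, 117, 91, 119, 126, 122, 119, 61, 60, 81]
188 [206, 206, 201, 201, 199, 176, 124, 127, 125, 126, 117, 68, 81, 115]
189 [207, 205, 203, 206, 204, 196, 155, 138, 130, 125, 120, 79, 111, 161]
190 [206, 205, 205, 206, 205, 205, 180, 144, 128, 120, 120, 105, 154, 192]
191 [206, 205, 205, 204, 206, 207, 185, 136, 104, 103, 122, 141, 173, 194]
192 [205, 205, 206, 205, 208, 208, 203, 175, 137, 138, 171, 194, 194, 193]
193 [204, 204, 206, 206, 207, 206, 201, 198, 191, 196, 199, 200, 198, 194]
194 [201, 202, 205, 205, 205, 205, 201, 199, 201, 199, 201, 199, 199, 195]
195 [203, 205, 203, 204, 203, 203, 202, 204, 201, 202, 204, 203, 200, 198]
```

```bash
(python3 -m creep '[[[0,0,0.007],[0,0,0]],[[0,0,0],[0,0,0]]]'
python3 -m creep '[[[0,0,0.007],[0,0,0]],[[0,0,0],[0,0,0]]]'
python3 -m creep '[[[0,0,0.005],[0,0,0]],[[0,0,0],[0,0,0]]]') | grep -E "eef|contact"
```

```text
eef_pos: [575.8, -154.2, -10.2]
contact_force: [0.4, 0.4, -0.0]
eef_pos: [575.8, -154.2, -11.6]
contact_force: [0.1, 0.2, 1.0]
eef_pos: [575.9, -154.2, -12.5]
contact_force: [-0.4, 1.0, 1.0]
```

```bash
(python3 -m creep '[[[0,0,0.005],[0,0,0]],[[0,0,0],[0,0,0]]]'
python3 -m creep '[[[0,0,0.005],[0,0,0]],[[0,0,0],[0,0,0]]]') | grep -E "eef|contact"
python3 - <<'E'
from h import *
b=optics.get_image("side")[...,::-1].astype(int)
for r in range(186,196): print(r,[int(v) for v in b[r,254:268].mean(1)])
E
```

```text
eef_pos: [575.8, -154.2, -13.5]
contact_force: [0.6, 1.1, -0.2]
eef_pos: [575.8, -154.2, -14.5]
contact_force: [-0.4, -0.4, -0.7]
186 [131, 112, 108, 104, 102, 85, 80, 120, 125, 121, 114, 56, 38, 67]
187 [179, 146, 129, 111, 112, 91, 82, 124, 126, 123, 118, 62, 50, 69]
188 [204, 196, 177, 146, 136, 113, 87, 122, 125, 127, 117, 65, 57, 86]
189 [206, 206, 203, 202, 198, 166, 108, 123, 128, 124, 116, 64, 79, 110]
190 [207, 205, 206, 205, 207, 185, 142, 129, 127, 123, 116, 74, 95, 153]
191 [205, 205, 205, 205, 205, 205, 187, 152, 123, 120, 123, 99, 119, 168]
192 [206, 206, 205, 206, 208, 208, 201, 176, 137, 132, 142, 141, 169, 190]
193 [206, 203, 204, 206, 206, 204, 202, 196, 193, 193, 194, 195, 191, 192]
194 [200, 203, 203, 202, 204, 203, 200, 200, 199, 201, 201, 199, 198, 195]
195 [205, 204, 206, 204, 204, 204, 205, 204, 203, 205, 203, 204, 204, 199]
```

```bash
(python3 -m creep '[[[0,0,0.005],[0,0,0]],[[0,0,0],[0,0,0]]]'
python3 -m creep '[[[0,0,0.005],[0,0,0]],[[0,0,0],[0,0,0]]]') | grep -E "eef|contact"
```

```text
eef_pos: [575.8, -154.2, -15.5]
contact_force: [-0.5, 0.4, 0.8]
eef_pos: [575.8, -154.2, -16.5]
contact_force: [-0.5, -0.1, -0.4]
```

```bash
(python3 -m creep '[[[0,0,0.005],[0,0,0]],[[0,0,0],[0,0,0]]]'
python3 -m creep '[[[0,0,0.005],[0,0,0]],[[0,0,0],[0,0,0]]]') | grep -E "eef|contact"
python3 - <<'E'
from h import *
print(arm.read_state())
crop("side",215,150,305,220,8,"pics/s4.png")
E
```

```text
eef_pos: [575.8, -154.2, -17.5]
contact_force: [-0.0, -0.1, 0.1]
eef_pos: [575.8, -154.2, -18.5]
contact_force: [0.1, 0.4, -0.7]
{'clock': 10.9, 'q': array([-3.47691352e-01,  3.24678795e-01,  1.68002891e+00,  1.54364355e-05,
        1.13708999e+00, -4.00499239e-01]), 'qvel': array([ 5.31084886e-05, -1.46544327e-03, -2.45756738e-03,  1.40029263e-03,
        1.76155829e-03, -7.93908178e-04]), 'effort': array([-4.79219292e-03, -6.01869750e+01, -4.34247887e+01, -5.81892236e-04,
       -2.44234427e-02,  8.69396672e-06]), 'eef_pos': array([ 575.79081289, -154.21026065,  -18.53773229]), 'tool_rot': array([-9.67727746e-05,  6.88194421e-01,  7.25526311e-01, -3.45699501e-05]), 'contact_force': array([ 0.06206205,  0.44092247, -0.6554989 ]), 'moment': array([0.05402352, 0.02404122, 0.04153703]), 'gripper_force': 0.0, 'grip_width': -0.22419198224938502}
```

View pics/s4.png

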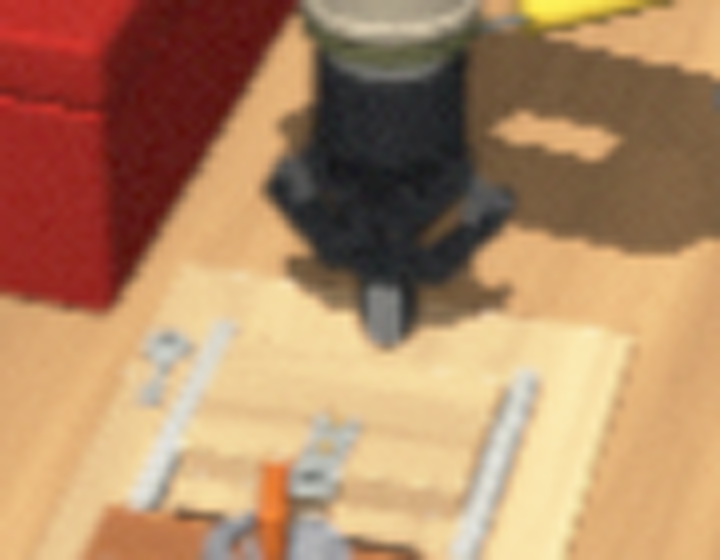

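The tip is at crop (387,345), just behind the board and close to the base top, still with no force. I'll continue the light probe until there is real contact.

```bash
(python3 -m creep '[[[0,0,0.005],[0,0,0]],[[0,0,0],[0,0,0]]]'
python3 -m creep '[[[0,0,0.005],[0,0,0]],[[0,0,0],[0,0,0]]]') | grep -E "eef|contact"
(python3 -m creep '[[[0,0,0.005],[0,0,0]],[[0,0,0],[0,0,0]]]') | grep -E "eef|contact"
```

```text
eef_pos: [575.8, -154.2, -19.5]
contact_force: [-0.5, -0.3, -0.2]
eef_pos: [575.8, -154.2, -20.5]
contact_force: [-0.7, 0.3, -0.5]
eef_pos: [576.0, -154.3, -21.0]
contact_force: [-2.0, 0.1, 4.1]
```

Run:
```python
from h import *
b=optics.get_image("side")[...,::-1].astype(int)
for r in range(186,197): print(r,[int(v) for v in b[r,254:268].mean(1)])
```

```text
186 [112, 110, 110, 106, 104, 85, 74, 125, 130, 89, 75, 42, 47, 70]
187 [133, 113, 111, 113, 105, 93, 79, 121, 124, 120, 112, 54, 42, 74]
188 [178, 148, 140, 139, 139, 112, 82, 120, 126, 124, 118, 63, 48, 81]
189 [205, 201, 199, 198, 196, 157, 91, 119, 125, 123, 117, 60, 56, 86]
190 [204, 204, 205, 204, 202, 172, 107, 119, 125, 122, 114, 64, 80, 112]
191 [205, 204, 207, 204, 207, 187, 136, 127, 119, 112, 107, 65, 107, 165]
192 [204, 206, 207, 203, 208, 207, 180, 137, 112, 119, 122, 107, 152, 189]
193 [203, 205, 204, 206, 207, 206, 197, 174, 140, 144, 166, 161, 172, 190]
194 [202, 202, 203, 204, 206, 204, 201, 198, 196, 197, 199, 196, 195, 193]
195 [204, 204, 202, 203, 204, 204, 203, 205, 203, 201, 201, 204, 202, 198]
196 [203, 205, 204, 204, 205, 207, 207, 209, 207, 207, 208, 205, 204, 205]
```

Contact comes at reported z=-20.7, where the true height is 12. So the real tips are about 32.7 mm above the reported z. I'll check x and y from the tip's pixel.

```bash
python3 - <<'E'
from h import *
print(ray("side",[(263.0,193),(260.2,192.5),(266,192.5)],12).round(1).tolist())
print(proj("side",[[576,-154.3,12],[576,-143.3,12],[574,-122,32],[574,-119,32]]).round(1).tolist())
print(proj("top",[[576,-143,60]]).round(1).tolist(), arm.read_state()["contact_force"])
E
python3 -m creep '[[[0,0,-0.03],[0,0,0]],[[0,0,0],[0,0,0]]]' | grep -E "eef|contact"
```

```text
[[575.1, -148.7], [586.8, -148.5], [564.5, -155.5]]
[[263.2, 192.2], [262.4, 193.8], [261.3, 193.0], [261.1, 193.5]]
[[311.2, 191.1]] [-2.08379236  1.09613206  4.93494418]
eef_pos: [576.5, -154.4, -14.8]
contact_force: [-0.0, -0.3, -0.1]
```

x and y agree, so only z is off. The tip is now truly at about z=18, so I'll push forward and watch for contact.

```bash
(python3 -m creep '[[[0.035,0,0],[0,0,0]],[[0.035,0,0],[0,0,0]]]'
python3 -m creep '[[[0.02,0,0],[0,0,0]],[[0.02,0,0],[0,0,0]]]'
python3 -m creep '[[[0.02,0,0],[0,0,0]],[[0.02,0,0],[0,0,0]]]'
python3 -m creep '[[[0.02,0,0],[0,0,0]],[[0.02,0,0],[0,0,0]]]') | grep -E "eef|contact"
python3 - <<'E'
from h import *
im=optics.get_image("top")[...,::-1]; a=cv2.imread("pics/top0.png")
# stud/tongue shift along column by 1-D template match
t=a[186:202,262:278]; r=cv2.matchTemplate(im[183:205,244:280],t,cv2.TM_CCOEFF_NORMED); _,v,_,l=cv2.minMaxLoc(r); print(v,l[0]+244-262,l[1]-3)
E
```

```text
eef_pos: [575.0, -139.6, -15.6]
contact_force: [0.2, 0.1, 0.7]
eef_pos: [574.7, -131.8, -15.5]
contact_force: [-0.7, -1.0, -0.2]
eef_pos: [574.4, -124.4, -15.4]
contact_force: [0.8, -2.5, -1.3]
eef_pos: [574.0, -116.3, -15.4]
contact_force: [-0.7, -2.8, 0.2]
0.810391366481781 -2 0
```

The board is moving with about 2.5 N of friction.

```bash
(python3 -m creep '[[[0.02,0,0],[0,0,0]],[[0.02,0,0],[0,0,0]],[[0.02,0,0],[0,0,0]]]'
python3 -m creep '[[[0.02,0,0],[0,0,0]],[[0.02,0,0],[0,0,0]],[[0,0,0],[0,0,0]]]') | grep -E "eef|contact"
python3 - <<'E'
from h import *
crop("top",225,165,305,225,10,"pics/c5.png")
E
```

```text
eef_pos: [573.3, -104.0, -15.4]
contact_force: [0.4, -2.5, -1.5]
eef_pos: [572.7, -95.7, -15.4]
contact_force: [-0.0, -0.7, 0.8]
```

View pics/c5.png

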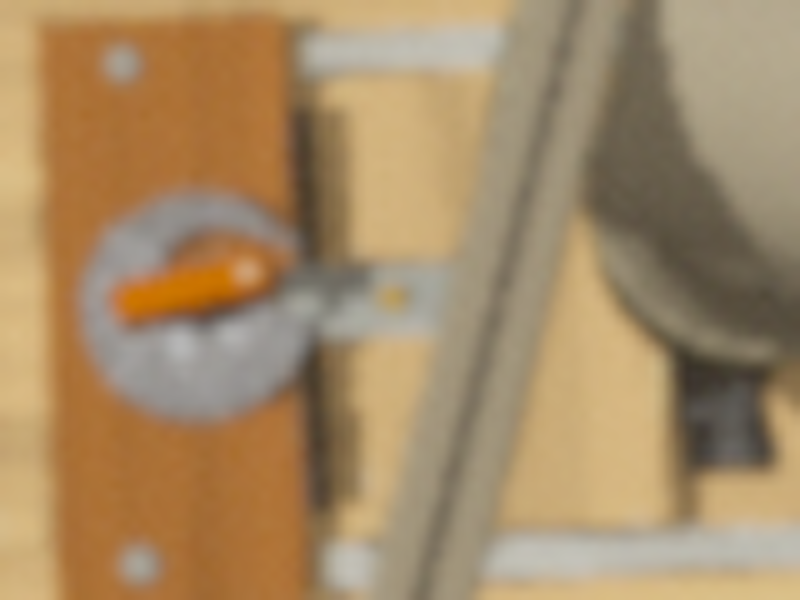

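The stud head at crop (310,295) is at the mouth. The tongue screw moved 10.5 px, about 31 mm, so 37.5 mm remain and I need about 10 mm more.

```bash
(python3 -m creep '[[[0.015,0,0],[0,0,0]],[[0.015,0,0],[0,0,0]]]'
python3 -m creep '[[[0.01,0,0],[0,0,0]],[[0,0,0],[0,0,0]]]'
python3 -m creep '[[[0.01,0,0],[0,0,0]],[[0,0,0],[0,0,0]]]') | grep -E "eef|contact"
python3 - <<'E'
from h import *
im=optics.get_image("top"); h=cv2.cvtColor(im,cv2.COLOR_RGB2HSV)[186:202,250:275].astype(int)
s=im[192:197,252:272].astype(int); print((s[...,0]-s[...,2]))
E
```

```text
eef_pos: [572.4, -90.4, -15.4]
contact_force: [0.4, -2.2, 0.2]
eef_pos: [572.3, -88.3, -15.4]
contact_force: [0.3, -2.2, -0.9]
eef_pos: [572.3, -88.0, -15.4]
contact_force: [-0.5, -9.8, -1.7]
[[60 35 21 14 14 22 20 18 20 24 19 17 15 22 31 36 38 34 30 28]
 [43 17 14  9 12 13 13 16 35 52 39 18 14 21 33 36 36 34 30 31]
 [24 14 12 10 12 11 10 17 51 87 68 30 16 25 35 37 36 34 30 32]
 [13 12 10 11 10 10  9 17 45 76 62 29 21 26 36 39 35 33 30 35]
 [ 9 10 10  9  9  9 10 12 24 36 32 20 19 29 36 38 34 32 30 34]]
```

The force stepped up to 9.8 N, so the stud has bottomed in the mouth. I'll back off, lift clear, and measure the travel at sub-pixel level from the tongue screw.

```bash
(python3 -m creep '[[[-0.02,0,0],[0,0,0]],[[-0.1,0,0],[0,0,0]],[[0,0,-0.3],[0,0,0]],[[0,0,-0.3],[0,0,0]],[[0,0,0],[0,0,0]]]') | grep -E "eef|contact"
python3 - <<'E'
from h import *
im=optics.get_image("top").astype(int); a=cv2.imread("pics/top0.png")[...,::-1].astype(int)
def cen(i,x0,x1):
    s=(i[191:198,x0:x1,0]-i[191:198,x0:x1,2]); w=np.clip(s-25,0,None); yy,xx=np.mgrid[191:198,x0:x1]
    return np.array([(w*xx).sum(),(w*yy).sum()])/w.sum()
p0=cen(a,271,279); p1=cen(im,258,266); print(p0,p1)
P=ray("top",[p0,p1],34); print(P, np.linalg.norm(P[1]-P[0]))
g=lambda p:cv2.remap(a.astype(np.uint8),np.float32([[p[0]]]),np.float32([[p[1]]]),1)
crop("top",220,160,310,230,8,"pics/c6.png")
E
```

```text
eef_pos: [578.4, -112.5, 111.8]
contact_force: [0.3, -0.2, 0.7]
[274.14893617 193.91134752] [261.22863741 193.34411085]
[[571.10259861 -36.24787488]
 [572.70570323   2.12888313]] 38.410226492784616
```

View pics/c6.png

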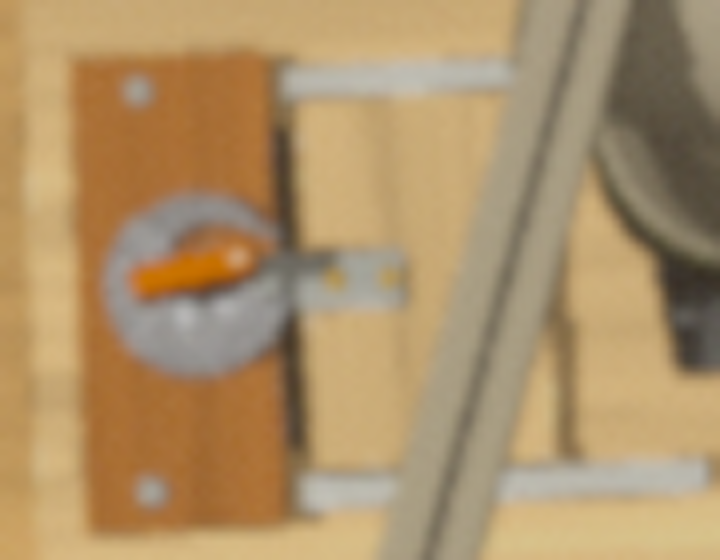

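The stud is in the cam's mouth, with the tongue end under the disc edge near crop (295,285). The grip still runs from (133,282) to about (250,255), roughly 0.2 rad counter-clockwise of open. Next I'll go above the grip and open the gripper halfway.

```bash
(python3 -m creep '[[[0.27,0,0],[0,0,0]],[[0.27,0,0],[0,0,0]],[[0.26,0,0],[0,0,0]],[[0,0,0],[0,0,-0.046]],[[0,0,0],[0,0,-0.046]]]' 0.5 40
python3 -m creep '[[[0,0,0],[0,0,0]],[[0,0,0],[0,0,0]]]')
```

```text
clock: 16.0
eef_pos: [563.5, 50.2, 102.1]
tool_rot: [-0.002, 0.613, 0.79, -0.001]
contact_force: [-0.0, -0.2, -0.4]
grip_width: 42.8
gripper_force: 0.0
clock: 16.25
eef_pos: [564.4, 49.2, 103.4]
tool_rot: [-0.001, 0.616, 0.788, -0.001]
contact_force: [0.1, 0.1, -0.5]
grip_width: 42.7
gripper_force: 0.0
```

```bash
python3 -m creep '[[[0.008,0.004,0.2],[0,0,0]],[[0,0,0.13],[0,0,0]],[[0,0,0.085],[0,0,0]],[[0,0,0],[0,0,0]],[[0,0,0],[0,0,0]]]'
python3 -m creep '[[[0,0,0],[0,0,0]],[[0,0,0],[0,0,0]],[[0,0,0],[0,0,0]],[[0,0,0],[0,0,0]],[[0,0,0],[0,0,0]]]' 0 40
python3 - <<'E'
from h import *
s=arm.read_state(); print(s["moment"],s["grip_width"],s["gripper_force"])
crop("side",205,160,305,235,8,"pics/s7.png")
E
```

```text
clock: 16.88
eef_pos: [566.5, 51.1, 22.7]
tool_rot: [0.001, 0.615, 0.788, 0.001]
contact_force: [0.2, 0.2, 0.2]
grip_width: 42.9
gripper_force: 0.0
clock: 17.5
eef_pos: [566.7, 51.3, 23.0]
tool_rot: [0.001, 0.615, 0.788, 0.001]
contact_force: [-1.2, 0.2, 7.1]
grip_width: 12.2
gripper_force: 39.1
[0.04997266 0.0283621  0.05941958] 12.246240606714569 39.107213616371155
```

View pics/s7.png

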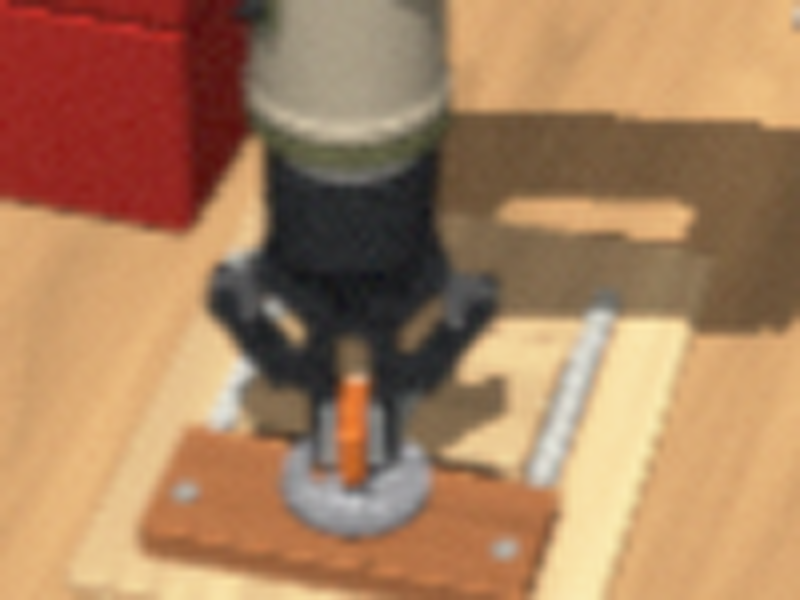

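The fingers hold the orange grip (12.2 mm, 39 N) at the cam centre. I'll turn clockwise while watching the moment about z.

```bash
cat > m.py <<'E'
from h import *
s=arm.read_state(); q=s["tool_rot"]; psi=2*np.arctan2(q[2],q[1]); 
print("t %.2f theta %.3f Mz %.3f F %s M %s pos %s grip %.1f q6 %.2f"%(s["clock"],np.pi/2+0.048-psi,s["moment"][2],s["contact_force"].round(1),s["moment"].round(2),s["eef_pos"].round(1),s["grip_width"],s["q"][5]))
E
python3 m.py
python3 -m creep '[[[0,0,0],[0,0,0.048]],[[0,0,0],[0,0,0.048]],[[0,0,0],[0,0,0]]]' >/dev/null; python3 m.py
python3 -m creep '[[[0,0,0],[0,0,0.048]],[[0,0,0],[0,0,0.048]],[[0,0,0],[0,0,0]]]' >/dev/null; python3 m.py
python3 -m creep '[[[0,0,0],[0,0,0.024]],[[0,0,0],[0,0,0.024]],[[0,0,0],[0,0,0]]]' >/dev/null; python3 m.py
```

```text
t 17.55 theta -0.197 Mz -0.016 F [-0.6  0.1  6.8] M [ 0.03  0.06 -0.02] pos [566.7  51.3  23. ] grip 12.2 q6 -0.25
t 17.93 theta 0.005 Mz 0.033 F [-1.  -0.8  6.4] M [-0.04  0.16  0.03] pos [566.6  51.2  23. ] grip 11.8 q6 -0.04
t 18.30 theta 0.206 Mz 0.037 F [-1.6  0.6  7.9] M [-0.08  0.35  0.04] pos [566.4  51.2  22.9] grip 12.1 q6 0.16
t 18.68 theta 0.306 Mz 0.033 F [-3.3 -0.3  6.7] M [0.03 0.39 0.03] pos [566.3  51.2  22.9] grip 11.9 q6 0.26
```

```bash
python3 -m creep '[[[0,0,0],[0,0,0.024]],[[0,0,0],[0,0,0.024]],[[0,0,0],[0,0,0]]]' >/dev/null; python3 m.py
python3 -m creep '[[[0,0,0],[0,0,0.024]],[[0,0,0],[0,0,0.024]],[[0,0,0],[0,0,0]]]' >/dev/null; python3 m.py
python3 -m creep '[[[0,0,0],[0,0,0.024]],[[0,0,0],[0,0,0.024]],[[0,0,0],[0,0,0]]]' >/dev/null; python3 m.py
python3 -m creep '[[[0,0,0],[0,0,0.024]],[[0,0,0],[0,0,0.024]],[[0,0,0],[0,0,0]]]' >/dev/null; python3 m.py
```

```text
t 19.05 theta 0.406 Mz 0.006 F [-2.3  0.5  8.7] M [-0.02  0.53  0.01] pos [566.2  51.3  22.9] grip 12.3 q6 0.36
t 19.43 theta 0.507 Mz 0.047 F [-2.7 -0.   8.5] M [-0.01  0.57  0.05] pos [566.1  51.3  22.9] grip 12.0 q6 0.46
t 19.80 theta 0.607 Mz 0.072 F [-2.7 -0.2  9.1] M [0.01 0.6  0.07] pos [566.1  51.3  22.9] grip 11.6 q6 0.56
t 20.18 theta 0.708 Mz 0.146 F [-3.5  1.2  9.7] M [0.06 0.67 0.15] pos [565.9  51.4  22.9] grip 12.1 q6 0.66
```

```bash
python3 -m creep '[[[0,0,0],[0,0,0.024]],[[0,0,0],[0,0,0]]]' >/dev/null; python3 m.py
python3 -m creep '[[[0,0,0],[0,0,0.024]],[[0,0,0],[0,0,0]]]' >/dev/null; python3 m.py
python3 -m creep '[[[0,0,0],[0,0,0.024]],[[0,0,0],[0,0,0]]]' >/dev/null; python3 m.py
```

```text
t 20.43 theta 0.758 Mz 0.104 F [-3.6  0.7  9.5] M [0.08 0.68 0.1 ] pos [565.9  51.4  22.9] grip 12.4 q6 0.71
t 20.68 theta 0.808 Mz 0.137 F [-5.   0.8 10.2] M [0.15 0.75 0.14] pos [565.9  51.4  22.9] grip 11.9 q6 0.76
t 20.93 theta 0.858 Mz 0.069 F [-4.5  1.7  9. ] M [0.13 0.67 0.07] pos [565.9  51.5  22.9] grip 11.9 q6 0.81
```

```bash
python3 -m creep '[[[0,0,0],[0,0,0.024]],[[0,0,0],[0,0,0]]]' >/dev/null; python3 m.py
python3 -m creep '[[[0,0,0],[0,0,0.024]],[[0,0,0],[0,0,0]]]' >/dev/null; python3 m.py
python3 -m creep '[[[0,0,0],[0,0,0.024]],[[0,0,0],[0,0,0]]]' >/dev/null; python3 m.py
```

```text
t 21.18 theta 0.909 Mz 0.073 F [-4.8  1.3  9.3] M [0.13 0.76 0.07] pos [565.8  51.5  22.9] grip 12.3 q6 0.86
t 21.43 theta 0.959 Mz 0.137 F [-5.5  1.2  9.7] M [0.13 0.83 0.14] pos [565.8  51.5  22.9] grip 12.1 q6 0.91
t 21.68 theta 1.009 Mz 0.188 F [-4.8  1.1  9.8] M [0.19 0.8  0.19] pos [565.7  51.6  22.9] grip 11.8 q6 0.96
```

```bash
python3 -m creep '[[[0,0,0],[0,0,0.024]],[[0,0,0],[0,0,0]]]' >/dev/null; python3 m.py
python3 -m creep '[[[0,0,0],[0,0,0.012]],[[0,0,0],[0,0,0]]]' >/dev/null; python3 m.py
```

```text
t 21.93 theta 1.060 Mz 0.117 F [-4.5  1.2  9.6] M [0.21 0.82 0.12] pos [565.8  51.6  22.9] grip 12.4 q6 1.01
t 22.18 theta 1.084 Mz 0.103 F [-4.5  1.5 10.3] M [0.24 0.77 0.1 ] pos [565.8  51.6  22.9] grip 12.3 q6 1.04
```

```bash
cat > m.py <<'E'
from h import *
S=[arm.read_state()]
for i in range(4): optics.get_image("top"); S.append(arm.read_state())
s=S[-1]; q=s["tool_rot"]; psi=2*np.arctan2(q[2],q[1])
m=[x["moment"][2] for x in S]
print("t %.2f theta %.3f Mz %.3f+-%.3f F %s q6 %.2f"%(s["clock"],np.pi/2+0.048-psi,np.mean(m),np.std(m)/2.2,s["contact_force"].round(1),s["q"][5]))
E
python3 -m creep '[[[0,0,0],[0,0,0.024]],[[0,0,0],[0,0,0]]]' >/dev/null; python3 m.py
python3 -m creep '[[[0,0,0],[0,0,0.024]],[[0,0,0],[0,0,0]]]' >/dev/null; python3 m.py
python3 -m creep '[[[0,0,0],[0,0,0.024]],[[0,0,0],[0,0,0]]]' >/dev/null; python3 m.py
```

```text
t 22.62 theta 1.134 Mz 0.241+-0.007 F [-4.3  1.1 10.6] q6 1.09
t 23.07 theta 1.184 Mz 0.297+-0.015 F [-5.2  1.  10.1] q6 1.14
t 23.52 theta 1.234 Mz 0.339+-0.013 F [-4.4  1.2 10.1] q6 1.19
```

```bash
python3 -m creep '[[[0,0,0],[0,0,0.009]],[[0,0,0],[0,0,0]]]' >/dev/null; python3 m.py
```

```text
t 23.98 theta 1.253 Mz 0.398+-0.011 F [-3.8  1.4  9.8] q6 1.21
```

The tightness is right at about 0.38 N m. I'll open the fingers and lift straight up.

```bash
python3 -m creep '[[[0,0,0],[0,0,0]],[[0,0,0],[0,0,0]],[[0,0,0],[0,0,0]],[[0,0,0],[0,0,0]]]' 0.5
python3 -m creep '[[[0,0,-0.1],[0,0,0]],[[0,0,-0.25],[0,0,0]],[[0,0,-0.25],[0,0,0]],[[0,0,0],[0,0,0]],[[0,0,0],[0,0,0]]]'
python3 - <<'E'
from h import *
im=optics.get_image("top").astype(int)
s=(im[191:198,250:272,0]-im[191:198,250:272,2]); print(s)
im=optics.get_image("side"); h=cv2.cvtColor(im,cv2.COLOR_RGB2HSV)[195:228,235:262].astype(int)
m=(h[...,0]<16)&(h[...,1]>200)&(h[...,2]>170); print("\n".join(''.join('#' if v else '.' for v in r) for r in m))
E
```

```text
clock: 24.48
eef_pos: [565.3, 51.2, 21.4]
tool_rot: [-0.0, 0.983, 0.181, -0.0]
contact_force: [-0.2, -0.2, -0.0]
grip_width: 42.7
gripper_force: 0.0
clock: 25.1
eef_pos: [565.9, 51.2, 142.7]
tool_rot: [0.0, 0.983, 0.181, 0.001]
contact_force: [0.3, -0.4, -0.0]
grip_width: 42.7
gripper_force: 0.0
[[17 11 10  5  7 11 21 33 38 39 39 38 36 33 27 36 37 38 37 36 41 53]
 [11 11 10  7  7  8 14 26 35 37 38 40 37 32 28 34 37 38 38 36 42 54]
 [11  8  9  8  6  7 13 26 35 37 38 39 38 32 27 35 37 38 39 37 43 50]
 [ 9 11 10  9  8  7 14 28 33 37 39 39 37 32 27 35 37 38 37 36 43 54]
 [ 8  8  9  8  6  9 15 27 35 38 38 39 37 33 29 34 37 37 37 38 42 53]
 [ 9  7 10  8 10  8 14 27 36 37 38 37 39 32 27 34 37 38 39 38 45 57]
 [13 12 10  8  7  7 16 28 35 36 39 37 38 33 29 36 37 37 38 39 50 66]]
...........................
...........................
...........................
...........................
...........................
...........................
...........................
...........................
...........................
...........................
...........................
...........................
...........................
...........................
...........................
...........................
...........................
...........####..#.........
.............##............
...........#..#..#.........
..................#........
..........#................
...........................
...........................
...........................
...........................
...........................
...........................
...........................
...........................
...........................
...........................
...........................
```

```bash
python3 -m creep '[[[0,0,-0.2],[0,0,0]],[[-0.09,0.235,0],[0,0,0]],[[-0.09,0.235,0],[0,0,0]],[[-0.09,0.235,0],[0,0,0]],[[-0.09,0.235,0],[0,0,0]]]' | grep eef
python3 - <<'E'
from h import *
im=optics.get_image("top").astype(int)
i=im[191:198]; s=i[:,250:272,0]-i[:,250:272,2]; print(s[1:6])
h=cv2.cvtColor(im.astype(np.uint8),cv2.COLOR_RGB2HSV)[180:210,230:262].astype(int)
m=(h[...,0]<16)&(h[...,1]>200)&(h[...,2]>190); print("\n".join(''.join('#' if v else '.' for v in r) for r in m))
E
```

```text
eef_pos: [564.2, -151.3, 179.9]
[[15 13 12  9  9  9 13 17 20 21 22 22 18 16 16 17 22 25 30 52 72 79]
 [13 14 12 11 10 11 12 11 13 26 38 34 20 12 11 21 37 50 46 59 76 80]
 [13 12 12 13 11 11 11 11 20 47 74 63 32 14 13 28 61 84 68 67 75 80]
 [11 12 11 12 11 11 10 11 20 48 74 60 29 14 12 25 50 65 52 58 75 80]
 [13 11 13 12  8 10 12 11 15 30 37 31 19 12 10 15 24 32 29 45 71 80]]
................................
................................
................................
................................
................................
................................
................................
................................
..........#.....................
................................
...........#....................
................................
............#...................
................................
................................
................................
................................
................................
................................
................................
................................
................................
................................
................................
................................
................................
................................
................................
................................
................................
```

The tongue screw moved another 1.1 px, about 3.3 mm from the hub stop, so the stud is at about 21.7 mm. That matches the slot at 1.15 rad, and the torque showed the right tightness. The hand is clear, so I'll hand in.

```bash
python3 -m creep '[[[0,0,0],[0,0,0]],[[0,0,0],[0,0,0]]]' | head -2; python3 -c "from rig import arm; print(arm.sign_off())"
```

```text
clock: 26.12
eef_pos: [564.9, -149.0, 180.6]
the job is handed in; nothing more can be done
None
```

The job is handed in: the stud is about 21.7 mm from the cam axis, the cam was tightened to about 0.40 N m (roughly 16 N on the stud, inferred from torque), and the hand is clear; the sign-off returned no verdict.

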